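# Load the hemmed-in shake flask into the shaker clamp

## Robot

A 6-joint arm with a two-finger parallel gripper is mounted at the origin on the work surface; the furniture and walls round the work are solid. World frame = base frame: x ahead of the robot, y to its left, z up, the work surface at z = 0. Lengths are in m, angles in degrees, forces in N, time in s.
With the tool pointing down it reaches from about 0.375 to 0.825 m from the base axis. Payload 5.5 kg.
Tool frame: the origin (TCP) lies at the very end of the fingers, on their centre line; the grasp point (between the pads) lies 19 mm behind it (bot.tcp_to_grasp is the distance from the TCP to the grasp point, in m); z points along the fingers, y is the line along which they close (so a half turn about z gives the same grasp; the last joint's range is limited). The gripper opens to 85 mm and grips with 20 to 120 N. Pads are 22 mm wide; open, the fingers measure 114 mm over their backs; the gripper's body (76 mm by 85 mm) begins 54 mm behind the grasp point. The pads swing forward as they close: fully open they stand 13 mm farther back than shut.
Start: joints at [-74.313, 17.962, -2.699, 69.339, 0, 90], TCP at [0.162, -0.578, 0.231] pointing down, gripper open.
Joint ranges: [-152.73, 152.73], [-39.44, 99.34], [-58.76, 71.6], [-118.89, 123.64], [-81.53, 83.1], [-180, 180]. Speed limits (degrees/s): [136.94, 136.94, 172.46, 180, 180, 180].

## Interface

Orientations are given as [roll, pitch, yaw] about the fixed x, y, z axes, in that order (R = Rz(yaw) Ry(pitch) Rx(roll)).
In Python, from cell import telemetry, imaging, bot gives the robot as it stands. The module is installed in compiled form; this text tells all that it offers.
- The arm moves only by the shell command python3 -m pendant 'ROWS' [FORCE]. ROWS is JSON, one flat list of numbers, 5 for each row, row after row: the shift along the world's x, y, z as a fraction of full scale, then the turn about the world's z as a fraction of full scale, then the opening, from 0 (shut) to 1 (fully open). In form: [x, y, z, turn, jaw, x, y, z, turn, jaw, ...]. A call has exactly 8 rows; each row shifts and turns the commanded pose from where the row before left it; what a row does not reach is not made up. Full scale, the value 1, is 5 cm for a shift and 10 degrees for a turn. A row lasts 1/8 s, in which the tool goes at most 62.5 mm and 10.7 degrees, less where a joint would pass 70% of its speed; a pose out of reach is approached as far as the arm can. A call with a number of a shift or a turn outside -1 to 1 is refused whole. A call with a gripper value outside its range is refused whole. The fingers move at their own pace and stop on an object; FORCE is the grip in N (left out, the last holds). Time passes only in rows, so rows that do not move let the fingers close, or fill a call up. It gives the time, the measured TCP pose, the force, the opening and the grip force at its end, in the units of the state.
- telemetry.get_state(): the state, without advancing time (a new reading comes with each control period).
- imaging.read_camera(name): name is "side" or "top" or "wrist"; returns a dict with "pixels" (400x640x3 uint8, red, green, blue), "fov_y" (degrees; the focal length in pixels is half the picture's height over the tangent of half this angle, whatever the lens; pixels are square), "cx", "cy" (the principal point, pixels), "eye" and "attitude" of the camera in the world. Camera axes: x right, y down, z forward; pixel columns grow to the right and rows downward; lengths in m; the calibration is good to about 2 mm. A picture is of the moment at which its call begins. There is no depth.
- bot.hand_in(): hands the job in; it is judged then, once.
The state is a dict: "time": time; "joints": joint angles; "joint_vel": joint speeds; "joint_torque": joint torques, N m; "ee_pos": TCP position; "eef_rot": TCP orientation; "contact_force": force on the tool from outside, world axes, zero at the start; "ft_torque": the same for the moment, N m; "finger_gap": finger opening in m; "gripper_force": force on a finger pad.
Only numpy, scipy, OpenCV 4.12 (cv2) and the standard library are available. Lean on these libraries where they do the work, as an engineer would, in place of code of your own. Each camera call takes 0.05 s, during which the arm holds its last target. There are 200 camera calls.

## Task

The red-capped flask has to go on the shaker, but it stands hemmed in between two bottles in its lane of the rack: first set these two bottles upright on the bench pad. Then press the flask down into the free spring clamp on the shaker until it snaps in and stands flat on the bottom of the clamp, and put each of the two bottles back upright in the very place in the rack where it stood. Touch nothing in the other lane, and set things down rather than dropping them.

Things in the scene. Friction and masses are not known exactly. Their poses are not given: they have to be found in the camera images.
- flask_red: conical shake flask, clear plastic, red screw cap: 100 mm tall, 66 mm diameter at its widest 6 to 8 mm above the underside, tapering to a 30 mm neck; cap 42 mm diameter, 78 to 100 mm above its origin. About 0.12 kg. Origin: centre of its underside; z up. Starts in the middle place of a lane. To be fetched; grip its cap with the fingers in line with the lane
- flask_white: conical shake flask, clear plastic, white screw cap: 100 mm tall, 66 mm diameter at its widest 6 to 8 mm above the underside, tapering to a 30 mm neck; cap 42 mm diameter, 78 to 100 mm above its origin. About 0.12 kg. Origin: centre of its underside; z up. Starts in the middle place of a lane. Stays where it is
- bottle_blue: screw-cap bottle, clear glass with pinkish contents: 66 mm diameter (straight up to 96 mm, then a round shoulder), 145 mm tall; ribbed blue cap of 46 mm diameter, 120 to 145 mm above its origin: grip it there. About 0.3 kg. Origin: centre of its underside; z up its axis. Starts at an end place of a lane of the rack
- bottle_yellow: screw-cap bottle, clear glass with straw-coloured contents: 66 mm diameter (straight up to 96 mm, then a round shoulder), 145 mm tall; ribbed yellow cap of 46 mm diameter, 120 to 145 mm above its origin: grip it there. About 0.3 kg. Origin: centre of its underside; z up its axis. Starts at an end place of a lane of the rack
- bottle_green: screw-cap bottle, opaque white plastic: 66 mm diameter (straight up to 96 mm, then a round shoulder), 145 mm tall; ribbed green cap of 46 mm diameter, 120 to 145 mm above its origin: grip it there. About 0.3 kg. Origin: centre of its underside; z up its axis. Starts at an end place of a lane of the rack
- bottle_black: screw-cap bottle, dark brown glass: 66 mm diameter (straight up to 96 mm, then a round shoulder), 145 mm tall; ribbed black cap of 46 mm diameter, 120 to 145 mm above its origin: grip it there. About 0.3 kg. Origin: centre of its underside; z up its axis. Starts at an end place of a lane of the rack
- rack: fixed rack, 226 (x) by 170 (y) mm. Two lanes along its x, centred at y = +40.5 and -40.5 mm, 76 mm wide inside, between clear bluish walls 5 mm thick with tops 99 mm above the worktop; floor 6 mm above it; end lips 14 mm high. Places in a lane: bottle at x = -69, flask at 0, bottle at +69 mm; any bottle at any end place, red flask in either lane. Origin: underside centre, on the worktop
- pad: bench pad lying fixed on the worktop at one side of the rack (either): white, quilted, blue border, 170 (x) by 250 (y) mm, 3 mm thick; the side area for the two bottles. Origin: centre of its underside
- shaker: fixed orbital shaker on the other side of the rack: white low box under an aluminium platform 196 (x) by 184 (y) mm, its top 64 mm above the worktop, with two spring clamps at x = 0: the free one at y = +47 mm, and at y = -47 mm one that holds a fixed grey-capped flask of the same size. Origin: centre of its underside
- clamp_seat (a point): centre of the free clamp's bottom plate, 67 mm above the worktop, where the flask's underside must rest; axes as the shaker's, z up. Four spring leaves round it at 45 degrees to x and y: flared mouths of 38 mm radius, 34 mm above the plate, guide the foot in; noses 14.5 mm above the plate leave 30.5 mm radius, yield as the 33 mm foot is pushed past them with about 10 N, then snap shut above it
There are look-alikes about, which are no part of the job. What is shaped like the bottle_black but orange or purple is not meant.

How it is judged:
By the outcome, as a careful person would: the job done as asked, in the order asked, and still so for the second after the job is handed in, with the robot touching nothing.
It also fails if it takes over 120 s, if anything falls off the work surface, if the arm or the gripper's body presses on something with over 40 N, if the wrist force passes 120 N, or if a joint passes its speed limit or range.

## Working session

There is one attempt and no reset: what is moved stays moved. The work goes in short steps, Python scripts to look and compute and a shell command to move; the robot and the scene stay as the last step left them, time stands still between calls to the robot, and variables do not carry over. Pictures are saved under pics/ and viewed, at most 15 in all, crops included, and the job is handed in when it is done.

```bash
mkdir -p pics; cat > h.py <<'E'
import numpy as np, cv2
from cell import telemetry, imaging, bot
from scipy.spatial.transform import Rotation as R
def cam(n):
    c=imaging.read_camera(n); c['img']=cv2.cvtColor(np.asarray(c['pixels']),cv2.COLOR_RGB2BGR); return c
def att(c):
    a=np.array(c['attitude'],float)
    return a if a.shape==(3,3) else R.from_euler('xyz',a,degrees=True).as_matrix()
def f(c): return 200/np.tan(np.radians(c['fov_y']/2))
def ray(c,u,v):
    d=att(c)@np.array([(u-c['cx'])/f(c),(v-c['cy'])/f(c),1]); return np.array(c['eye']),d/np.linalg.norm(d)
def onz(c,u,v,z):
    e,d=ray(c,u,v); return e+d*(z-e[2])/d[2]
def proj(c,p):
    q=att(c).T@(np.array(p)-np.array(c['eye'])); return q[0]/q[2]*f(c)+c['cx'],q[1]/q[2]*f(c)+c['cy']
E
python3 - <<'E'
from h import *
for n in ('top','side','wrist'):
    c=cam(n); cv2.imwrite(f'pics/{n}0.png',c['img']); print(n,c['fov_y'],c['cx'],c['cy'],c['eye'],c['attitude'])
print(telemetry.get_state())
E
```

```text
top 47.825689618754375 320.69620523425414 191.92080393628012 [-0.0323484   0.16533097  1.30226221] [-154.89775876    0.67013223 -106.71156572]
side 54.94853459453303 317.4961949627288 198.18383061584132 [0.08430838 0.73656706 0.69349455] [-126.07154976    0.7062825  -148.48726527]
wrist 63.4581265816164 322.43063599518405 196.38972007930442 [ 0.24218564 -0.55390281  0.3734148 ] [ 1.61299843e+02  1.11295717e-01 -7.43150266e+01]
{'time': 0.15, 'joints': array([-7.43124293e+01,  1.79940511e+01, -2.73969361e+00,  6.93385801e+01,
       -6.14502065e-04,  9.00027566e+01]), 'joint_vel': array([-0.02944082, -0.05358621,  0.18125756, -0.00289647, -0.00602422,
        0.09379748]), 'joint_torque': array([-1.79525864e-05, -5.40043867e+01,  3.40060544e+01,  1.32117217e-02,
        7.10111794e-05,  1.20045235e-05]), 'ee_pos': array([ 0.16211791, -0.5772466 ,  0.23065185]), 'eef_rot': array([-1.79927675e+02,  6.17981186e-04,  1.56848149e+01]), 'contact_force': array([ 0.2279904 ,  0.7781191 , -0.22831667]), 'ft_torque': array([-0.02465611, -0.04022012,  0.00908134]), 'gripper_force': 0.0, 'finger_gap': 0.08551422788161203}
```

View pics/top0.png

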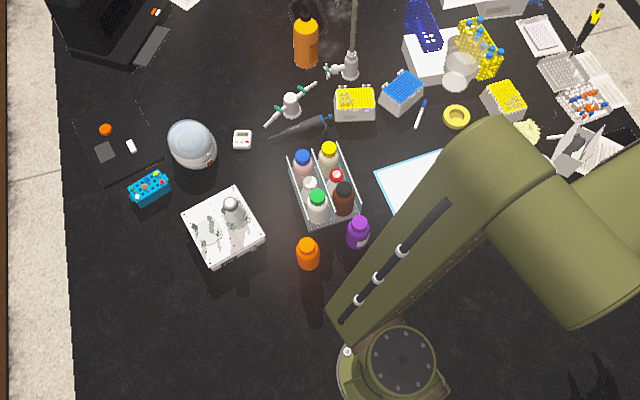

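View pics/side0.png

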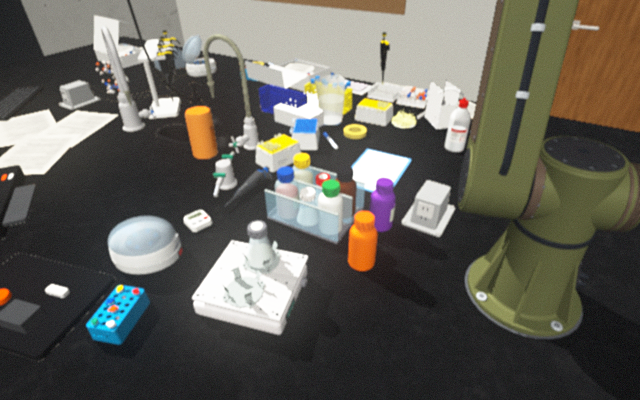

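The top view shows these caps: blue (302,156), yellow (328,149), white (310,184), red (337,175), green (317,197) and black (344,190). The decoys are an orange bottle (307,250), a purple bottle (358,230) and a large orange bottle (305,40). The red flask's lane therefore holds yellow at the far end and black at the near end. The shaker is on the left at (223,227) and the pad on the right at (410,180). Next is one close crop to check the choice.

```bash
python3 - <<'E'
from h import *
t=cv2.imread('pics/top0.png'); s=cv2.imread('pics/side0.png')
a=cv2.resize(t[130:280,175:460],None,fx=2.8,fy=2.8,interpolation=cv2.INTER_CUBIC)
cv2.imwrite('pics/crop.png',a[:,:800])
b=cv2.resize(s[140:340,185:420],None,fx=3,fy=3,interpolation=cv2.INTER_CUBIC); cv2.imwrite('pics/crops.png',b)
c=cam('top')
def cap(c,lo,hi,box):
    h=cv2.cvtColor(c['img'],cv2.COLOR_BGR2HSV); m=cv2.inRange(h,lo,hi); k=np.zeros_like(m); x0,y0,x1,y1=box; k[y0:y1,x0:x1]=m[y0:y1,x0:x1]
    n,l,st,ce=cv2.connectedComponentsWithStats(k); i=1+np.argmax(st[1:,4]); return st[i],ce[i]
box=(280,135,370,225)
for n,lo,hi in [('yellow',(20,120,120),(35,255,255)),('blue',(105,120,80),(125,255,255)),('green',(50,120,60),(85,255,255)),('red',(170,120,80),(180,255,255)),('black',(0,0,0),(180,255,45))]:
    st,ce=cap(c,lo,hi,box if n!='black' else (330,178,356,202)); z=.1505 if n!='red' else .106
    print(n,st,ce.round(1),onz(c,*ce,z-.008).round(4))
E
```

```text
yellow [321 141  16  17 212] [328.5 148.7] [ 0.6211 -0.0409  0.1425]
blue [295 149  15  14 166] [302.1 155.2] [0.6227 0.0403 0.1425]
green [310 189  15  15 179] [317.1 195.7] [0.4836 0.0352 0.1425]Traceback (most recent call last):
  File "<stdin>", line 12, in <module>
  File "<stdin>", line 9, in cap
    return _wrapfunc(a, 'argmax', axis=axis, out=out, **kwds)
    return bound(*args, **kwds)
ValueError: attempt to get argmax of an empty sequence
```

View pics/crop.png

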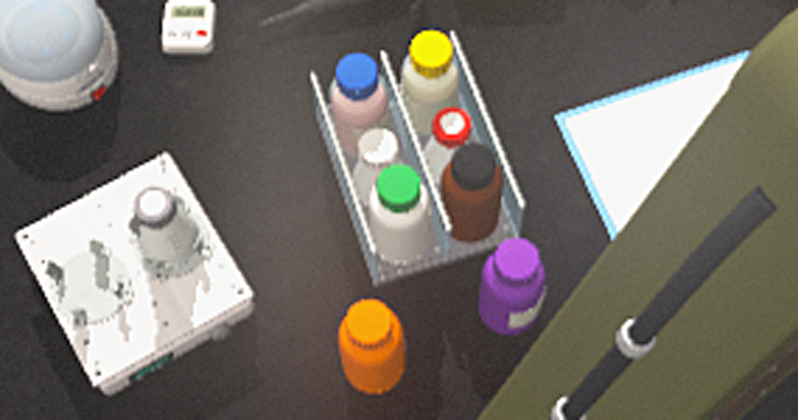

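View pics/crops.png

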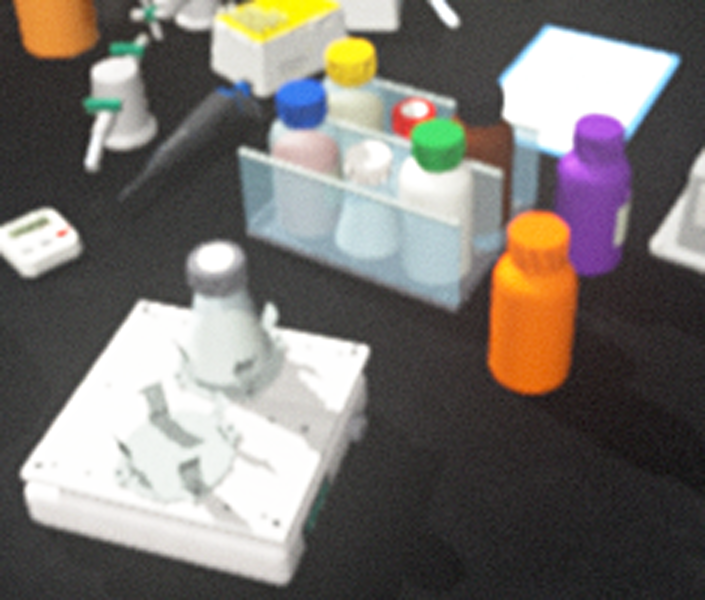

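The crop confirms it: the red cap shares its lane with yellow (far) and black (near). The orange and purple bottles stand outside the rack. I'll move the wrist camera above the rack, which also frees the top view of the pad.

```bash
python3 -m pendant '[0.2,0.3,1,0.4,1, 0.6,0.75,0.6,0.6,1, 0.65,0.8,0,0.65,1, 0.65,0.8,0,0.65,1, 0.65,0.8,0,0.65,1, 0.65,0.8,0,0.65,1, 0.65,0.8,0,0.65,1, 0.65,0.8,0,0.65,1]'; python3 -m pendant '[0.65,0.8,0,0.65,1, 0.65,0.8,0,0.65,1, 0.65,0.8,0,0.65,1, 0.5,0.5,0,0.65,1, 0.5,0.3,0,0.6,1, 0,0,0,0,1, 0,0,0,0,1, 0,0,0,0,1]'
python3 - <<'E'
from h import *
for n in ('top','wrist'):
    c=cam(n); cv2.imwrite(f'pics/{n}1.png',c['img']); np.savez(f'{n}1.npz',**c); print(c['eye'],c['attitude'])
print(telemetry.get_state()['joints'])
a=cv2.resize(cv2.imread('pics/top1.png')[100:300],(800,250)); b=cv2.resize(cv2.imread('pics/wrist1.png'),(560,350)); 
o=np.zeros((600,800,3),np.uint8);o[:250]=a;o[250:,:560]=b;cv2.imwrite('pics/c1.png',o)
E
```

```text
time: 1.2
ee_pos: [0.398, -0.2837, 0.3113]
eef_rot: [180.0, 0.0, 64.9]
contact_force: [-0.2, -0.7, 0.7]
finger_gap: 0.0853
gripper_force: 0.0
time: 2.2
ee_pos: [0.544, -0.1258, 0.3114]
eef_rot: [-180.0, 0.0, 96.6]
contact_force: [-0.0, 0.4, 0.7]
finger_gap: 0.0852
gripper_force: 0.0
[-0.0323484   0.16533097  1.30226221] [-154.89775876    0.67013223 -106.71156572]
[ 0.53520853 -0.04266238  0.4543806 ] [1.61325050e+02 1.45556750e-02 6.59407938e+00]
[-1.30096406e+01  1.23531840e+01  3.26904031e-01  7.79626032e+01
 -4.40740961e-03  7.03858501e+01]
```

View pics/c1.png

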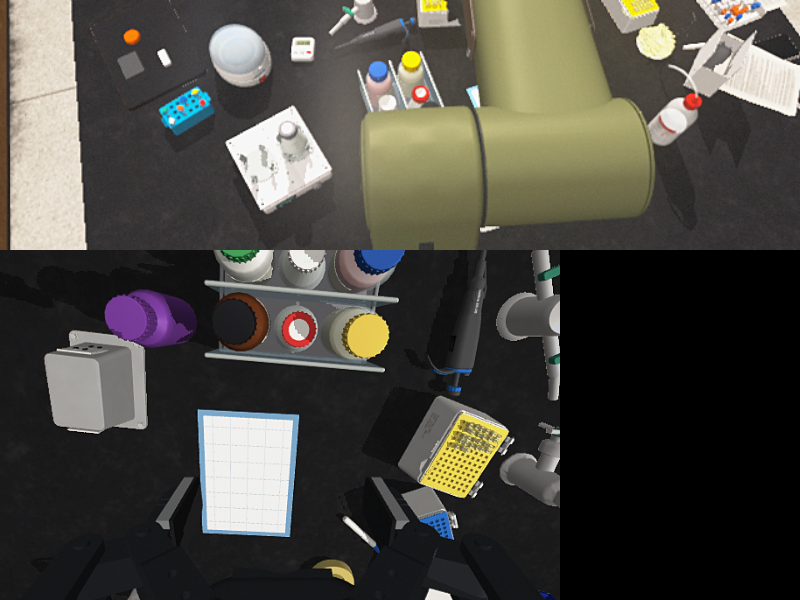

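The wrist view (bottom-left, shown at 0.875 scale) has the red-cap lane complete: black cap ≈(272,82), red ≈(341,91) and yellow ≈(419,97) in full-size pixels. It also shows the whole pad, with corners ≈(227,183), (341,189), (331,327) and (233,321). I'll measure these now.

```bash
python3 - <<'E'
from h import *
c=dict(np.load('wrist1.npz')); c['fov_y']=float(c['fov_y']);img=c['img']
h=cv2.cvtColor(img,cv2.COLOR_BGR2HSV)
def big(m,box):
    k=np.zeros_like(m);x0,y0,x1,y1=box;k[y0:y1,x0:x1]=m[y0:y1,x0:x1]
    cs,_=cv2.findContours(k,cv2.RETR_EXTERNAL,cv2.CHAIN_APPROX_NONE);return max(cs,key=cv2.contourArea)
for n,lo,hi,box,z in [('yellow',(18,80,80),(35,255,255),(380,50,460,130),.151),('red',(165,100,60),(180,255,255),(300,50,380,130),.106),('black',(0,0,0),(180,255,42),(240,40,306,116),.151)]:
    k=big(cv2.inRange(h,lo,hi),box); e=cv2.fitEllipse(cv2.convexHull(k)); p=onz(c,*e[0],z)
    r=[np.linalg.norm(onz(c,*(q[0]),z)[:2]-p[:2]) for q in cv2.convexHull(k)]
    print(n,np.round(e[0],1),np.round(e[1],1),p.round(4),'r',np.round([min(r),max(r)],4))
m=cv2.inRange(h,(0,0,90),(180,160,255)); k=big(m,(190,165,370,350)); q=cv2.approxPolyDP(k,8,True)[:,0]
P=np.array([onz(c,*x,.003)[:2] for x in q]);print('pad',q.tolist(),P.round(4).tolist(),P.mean(0),np.linalg.norm(np.diff(P,axis=0),axis=1))
# shaker platform from top
c=dict(np.load('top1.npz')); c['fov_y']=float(c['fov_y']);h=cv2.cvtColor(c['img'],cv2.COLOR_BGR2HSV)
k=big(cv2.inRange(h,(0,0,120),(180,70,255)),(170,180,275,275)); q=cv2.approxPolyDP(cv2.convexHull(k),4,True)[:,0]
P=np.array([onz(c,*x,.064)[:2] for x in q]);print('shk',q.tolist(),P.round(4).tolist(),P.mean(0))
o=cv2.resize(c['img'][175:275,175:275],None,fx=6,fy=6,interpolation=cv2.INTER_CUBIC);cv2.imwrite('pics/shk.png',o)
E
```

```text
yellow [417.4  97.4] [51.5 56.2] [ 0.6207 -0.0416  0.151 ] r [0.0218 0.0248]Traceback (most recent call last):
  File "<stdin>", line 8, in <module>
  File "<stdin>", line 6, in big
ValueError: max() iterable argument is empty
```

```bash
cat >> h.py <<'E'
def big(m,box):
    k=np.zeros_like(m);x0,y0,x1,y1=box;k[y0:y1,x0:x1]=m[y0:y1,x0:x1]
    cs,_=cv2.findContours(k,cv2.RETR_EXTERNAL,cv2.CHAIN_APPROX_NONE);return max(cs,key=cv2.contourArea)
E
python3 - <<'E'
from h import *
c=dict(np.load('wrist1.npz')); c['fov_y']=float(c['fov_y']);img=c['img']
h=cv2.cvtColor(img,cv2.COLOR_BGR2HSV)
for n,lo,hi,box,z in [('red',(0,130,80),(10,255,255),(305,60,375,125),.106),('black',(0,0,0),(180,255,50),(245,45,306,116),.151)]:
    k=big(cv2.inRange(h,lo,hi),box); e=cv2.fitEllipse(cv2.convexHull(k)); p=onz(c,*e[0],z)
    r=[np.linalg.norm(onz(c,*(q[0]),z)[:2]-p[:2]) for q in cv2.convexHull(k)]
    print(n,np.round(e[0],1),np.round(e[1],1),p.round(4),'r',np.round([min(r),max(r)],4))
m=cv2.inRange(h,(0,0,90),(180,160,255)); k=big(m,(190,165,370,350)); q=cv2.approxPolyDP(k,8,True)[:,0]
P=np.array([onz(c,*x,.003)[:2] for x in q]);print('pad',q.tolist(),P.round(4).tolist(),P.mean(0),np.linalg.norm(np.diff(P,axis=0),axis=1))
c=dict(np.load('top1.npz')); c['fov_y']=float(c['fov_y']);h=cv2.cvtColor(c['img'],cv2.COLOR_BGR2HSV)
k=big(cv2.inRange(h,(0,0,120),(180,70,255)),(170,180,275,275)); q=cv2.approxPolyDP(cv2.convexHull(k),4,True)[:,0]
P=np.array([onz(c,*x,.064)[:2] for x in q]);print('shk',q.tolist(),P.round(4).tolist(),P.mean(0))
E
```

```text
red [340.9  90.5] [39.8 41.6] [ 0.5543 -0.0438  0.106 ] r [0.0196 0.021 ]
black [256.1  81.6] [65.9 78.6] [ 0.4764 -0.0449  0.151 ] r [0.0267 0.0339]
pad [[226, 182], [232, 323], [330, 327], [341, 188]] [[0.4111, -0.1884], [0.4262, -0.4373], [0.5924, -0.4264], [0.5781, -0.1783]] [ 0.50193187 -0.30758206] [0.2493172  0.16664742 0.24851963]
shk [[234, 184], [265, 239], [212, 270], [180, 213]] [[0.6309, 0.2587], [0.4305, 0.2098], [0.3847, 0.3744], [0.5838, 0.4331]] [0.507484   0.31902135]
```

```bash
python3 -m pendant '[0.5,0.5,0,-0.2,1, 0.5,0.5,-0.3,-0.26,1, 0.54,0.68,-0.5,0,1, 0,0,-0.8,0,1, 0,0,-0.6,0,1, 0,0,-0.4,0,1, 0,0,0,0,1, 0,0,0,0,1]'
python3 - <<'E'
from h import *
c=cam('wrist'); cv2.imwrite('pics/w2.png',c['img']); np.savez('wrist2.npz',**c);print(telemetry.get_state()['ee_pos'],telemetry.get_state()['eef_rot'])
for n,p in dict(black=(.4828,-.0464,.151),yellow=(.6207,-.0416,.151)).items(): print(n,proj(c,p))
E
```

```text
time: 3.3
ee_pos: [0.6222, -0.0415, 0.1825]
eef_rot: [179.9, 0.0, 92.1]
contact_force: [0.2, -0.6, 0.0]
finger_gap: 0.0854
gripper_force: 0.0
[ 0.62246215 -0.0414609   0.18274406] [1.79883770e+02 1.22438078e-02 9.20612278e+01]
black (np.float64(86.1470797736998), np.float64(235.8050767211782))
yellow (np.float64(318.8962243813891), np.float64(235.91076429669016))
```

View pics/w2.png

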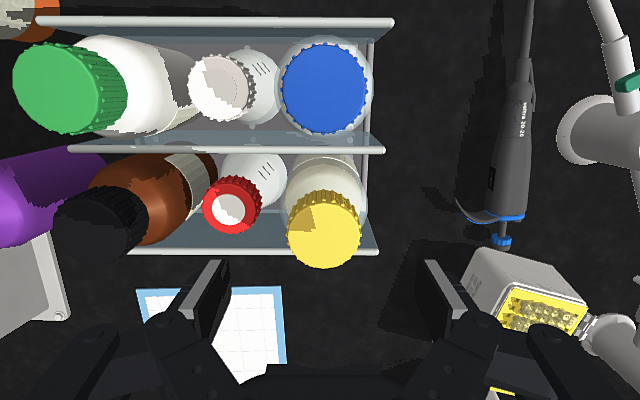

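The wrist view from z=0.18 shows the yellow cap's top face at ≈(324,231). The red cap is at (231,205) and the black cap at (97,226). The walls lie level in the picture, so the rack yaw matches the tool's 2°. Lane wall tops are at v≈149 and 252.

```bash
python3 - <<'E'
from h import *
c=dict(np.load('wrist2.npz'));c['fov_y']=float(c['fov_y'])
for n,u,v,z in [('yel',324,231,.151),('blk',97,226,.151),('red',230,206,.106),('blue',323,88,.151),('wmid_r',380,149.5,.099),('wmid_l',75,149,.099),('wout_r',375,252,.099),('wout_l',180,252,.099),('wfar_r',388,21.5,.099),('wfar_l',45,20.5,.099)]: print(n,onz(c,u,v,z).round(4))
E
```

```text
yel [ 0.6236 -0.0383  0.151 ]
blk [ 0.4904 -0.0398  0.151 ]
red [ 0.556  -0.0417  0.106 ]
blue [0.6201 0.0417 0.151 ]
wmid_r [0.6619 0.0019 0.099 ]
wmid_l [ 0.4475 -0.0054  0.099 ]
wout_r [ 0.6654 -0.0789  0.099 ]
wout_l [ 0.5127 -0.0843  0.099 ]
wfar_r [0.6594 0.0823 0.099 ]
wfar_l [0.4456 0.0752 0.099 ]
```

```bash
python3 -m pendant '[0,0.03,-0.5,0,1, 0,0,-0.4,0,1, 0,0,-0.25,0,1, 0,0,-0.1,0,1, 0,0,0,0,1, 0,0,0,0,0, 0,0,0,0,0, 0,0,0,0,0]' 50;  python3 -m pendant '[0,0,0,0,0, 0,0,0,0,0, 0,0,0,0,0, 0,0,0,0,0, 0,0,0.1,0,0, 0,0,0.2,0,0, 0,0,0.3,0,0, 0,0,0,0,0]'
```

```text
time: 4.35
ee_pos: [0.6224, -0.0397, 0.1196]
eef_rot: [179.9, 0.0, 92.1]
contact_force: [-1.0, 0.4, 3.7]
finger_gap: 0.0446
gripper_force: 51.4
time: 5.35
ee_pos: [0.623, -0.0397, 0.1507]
eef_rot: [179.8, 0.0, 92.1]
contact_force: [-0.1, 0.6, -3.0]
finger_gap: 0.0446
gripper_force: 51.6
```

```bash
python3 -m pendant '[0,0,0.5,0,0, 0,0,0.8,0,0, 0,0,0.6,0,0, 0,-0.3,0,0,0, -0.2,-0.6,0,0,0, -0.3,-0.8,0,0,0, -0.4,-0.8,0,0,0, -0.4,-0.8,0,0,0]'; python3 -m pendant '[-0.4,-0.8,0,0,0, -0.4,-0.8,0,0,0, -0.4,-0.7,0,0,0, 0,-0.6,0,0,0, 0,-0.44,0,0,0, 0,0,-0.6,0,0, 0,0,-0.8,0,0, 0,0,-0.6,0,0]'
```

```text
time: 6.35
ee_pos: [0.5549, -0.2065, 0.2415]
eef_rot: [-179.8, -0.0, 92.1]
contact_force: [-0.6, -0.4, -2.7]
finger_gap: 0.0445
gripper_force: 52.2
time: 7.35
ee_pos: [0.4957, -0.3712, 0.1408]
eef_rot: [-179.9, -0.1, 92.1]
contact_force: [0.1, -0.5, -2.9]
finger_gap: 0.0446
gripper_force: 52.5
```

```bash
python3 -m pendant '[0,0,-0.2,0,0, 0,0,-0.1,0,0, 0,0,-0.08,0,0, 0,0,-0.04,0,0, 0,0,-0.03,0,0, 0,0,-0.02,0,0, 0,0,0,0,0, 0,0,0,0,0]'
```

```text
time: 8.35
ee_pos: [0.4967, -0.3717, 0.1204]
eef_rot: [180.0, 0.0, 92.1]
contact_force: [0.6, -0.5, -3.6]
finger_gap: 0.0447
gripper_force: 52.3
```

```bash
python3 -m pendant '[0,0,-0.03,0,0, 0,0,-0.02,0,0, 0,0,-0.01,0,0, 0,0,-0.01,0,0, 0,0,0,0,0, 0,0,0,0,0, 0,0,0,0,0, 0,0,0,0,0]'
```

```text
time: 9.35
ee_pos: [0.4967, -0.3716, 0.1168]
eef_rot: [180.0, -0.0, 92.1]
contact_force: [-0.5, -0.6, -3.8]
finger_gap: 0.0448
gripper_force: 52.4
```

```bash
python3 -m pendant '[0,0,-0.01,0,0, 0,0,-0.01,0,0, 0,0,-0.01,0,0, 0,0,0,0,0, 0,0,0,0,0, 0,0,0,0,0, 0,0,0,0,0, 0,0,0,0,0]'
```

```text
time: 10.35
ee_pos: [0.497, -0.3719, 0.1166]
eef_rot: [179.9, 0.1, 92.1]
contact_force: [-1.5, 0.8, 6.9]
finger_gap: 0.0448
gripper_force: 53.6
```

```bash
python3 -m pendant '[0,0,0,0,0.2, 0,0,0,0,0.5, 0,0,0,0,1, 0,0,0,0,1, 0,0,0.2,0,1, 0,0,0.6,0,1, 0,0,0.9,0,1, 0,0,0.3,0,1]'
python3 - <<'E'
from h import *
c=cam('top');h=cv2.cvtColor(c['img'],cv2.COLOR_BGR2HSV)
c['img']=cv2.imread('pics/top0.png')
for u,v in [(358,222),(307,246),(343.5,185)]: print(onz(c,u,v,.145),onz(c,u,v,.151))
c=cam('side');cv2.imwrite('pics/s3.png',cv2.resize(c['img'][100:300,180:500],(800,500)))
E
```

```text
time: 11.35
ee_pos: [0.4981, -0.3727, 0.219]
eef_rot: [179.8, 0.2, 92.1]
contact_force: [-0.2, -0.3, 0.3]
finger_gap: 0.0854
gripper_force: 0.0
[ 0.37353346 -0.04930989  0.145     ] [ 0.37142911 -0.04819705  0.151     ]
[0.3480955  0.10362282 0.145     ] [0.34612303 0.10394276 0.151     ]
[ 0.49266981 -0.04607666  0.145     ] [ 0.48994777 -0.04498059  0.151     ]
```

View pics/s3.png

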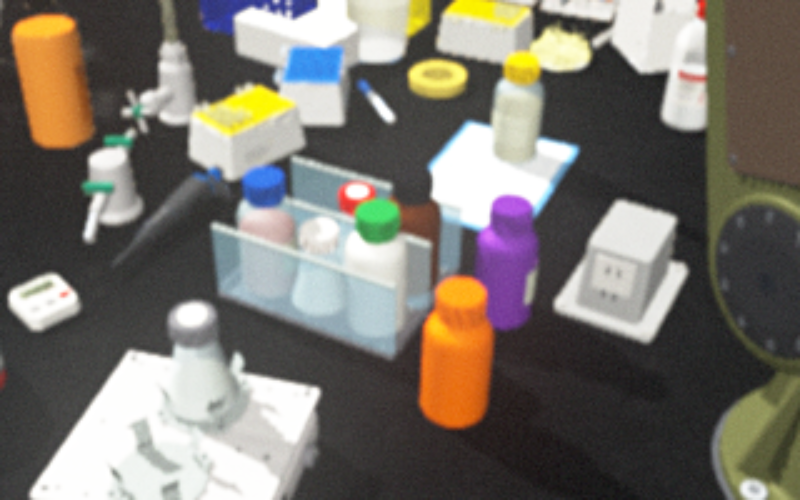

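The side view shows yellow upright on the pad at (517,105). Purple is clear of the black bottle's fingers by about 30 mm. Next is the black bottle.

```bash
python3 -m pendant '[0,0.4,0,0,1, 0,0.8,0,0,1, 0,0.9,0,0,1, -0.04,1,0,0,1, -0.1,1,0,0,1, -0.1,0.9,0,0,1, 0,0.9,0,0,1, 0,0.66,0,0,1]'; python3 -m pendant '[0,0,-0.4,0,1, 0,0,-0.4,0,1, 0,0,-0.3,0,1, 0,0,0,0,1, 0,0,0,0,1, 0,0,0,0,1, 0,0,0,0,1, 0,0,0,0,1]'
python3 - <<'E'
from h import *
c=cam('wrist'); cv2.imwrite('pics/w4.png',c['img']); np.savez('wrist4.npz',**c)
print(proj(c,(.486,-.045,.151)))
E
```

```text
time: 12.45
ee_pos: [0.4827, -0.041, 0.2136]
eef_rot: [-179.8, -0.1, 92.2]
contact_force: [-0.3, 0.1, -0.0]
finger_gap: 0.0852
gripper_force: 0.0
time: 13.45
ee_pos: [0.485, -0.0438, 0.1606]
eef_rot: [180.0, 0.0, 92.1]
contact_force: [-0.4, -0.1, 0.3]
finger_gap: 0.0854
gripper_force: 0.0
(np.float64(323.1730519182518), np.float64(256.03019516210935))
```

View pics/w4.png

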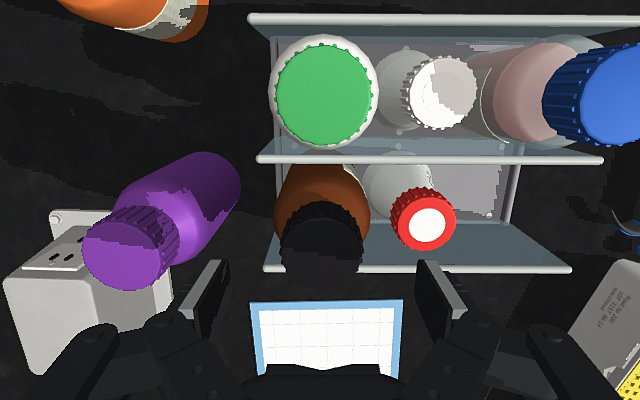

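The black cap's top is at ≈(321,250), against a prediction of (323,256). That is aligned, so I'll descend and grip.

```bash
python3 -m pendant '[0,0,-0.35,0,1, 0,0,-0.3,0,1, 0,0,-0.16,0,1, 0,0,0,0,1, 0,0,0,0,0.5, 0,0,0,0,0, 0,0,0,0,0, 0,0,0,0,0]' 50;  python3 -m pendant '[0,0,0,0,0, 0,0,0,0,0, 0,0,0.1,0,0, 0,0,0.3,0,0, 0,0,0.7,0,0, 0,0,0.8,0,0, 0,0,0.6,0,0, 0,-0.3,0,0,0]'
```

```text
time: 14.5
ee_pos: [0.4851, -0.0437, 0.1205]
eef_rot: [179.9, 0.0, 92.1]
contact_force: [-0.8, 0.6, 6.1]
finger_gap: 0.0445
gripper_force: 50.7
time: 15.5
ee_pos: [0.4865, -0.0588, 0.2477]
eef_rot: [179.7, 0.0, 92.2]
contact_force: [-0.3, -0.6, -3.2]
finger_gap: 0.0446
gripper_force: 52.0
```

```bash
python3 -m pendant '[0.1,-0.6,0,0,0, 0.1,-0.8,0,0,0, 0.1,-0.8,0,0,0, 0.1,-0.8,0,0,0, 0,-0.5,-0.2,0,0, 0,-0.2,-0.6,0,0, 0,0,-0.7,0,0, 0,0,-0.5,0,0]'; python3 -m pendant '[0,0,-0.2,0,0, 0,0,-0.1,0,0, 0,0,-0.08,0,0, 0,0,-0.04,0,0, 0,0,-0.03,0,0, 0,0,0,0,0, 0,0,0,0,0, 0,0,0,0,0]'
```

```text
time: 16.5
ee_pos: [0.5026, -0.2441, 0.1416]
eef_rot: [-179.8, -0.1, 92.0]
contact_force: [0.1, -0.8, -2.5]
finger_gap: 0.0448
gripper_force: 51.9
time: 17.5
ee_pos: [0.5048, -0.2437, 0.1225]
eef_rot: [180.0, 0.0, 92.1]
contact_force: [-0.3, 0.0, -2.0]
finger_gap: 0.0451
gripper_force: 51.8
```

```bash
python3 -m pendant '[0,0,-0.03,0,0, 0,0,-0.02,0,0, 0,0,-0.015,0,0, 0,0,-0.015,0,0, 0,0,-0.01,0,0, 0,0,-0.01,0,0, 0,0,0,0,0, 0,0,0,0,0]'
```

```text
time: 18.5
ee_pos: [0.5048, -0.2438, 0.1176]
eef_rot: [180.0, 0.0, 92.1]
contact_force: [-1.4, 0.6, 2.6]
finger_gap: 0.0448
gripper_force: 52.3
```

```bash
python3 -m pendant '[0,0,0,0,0.2, 0,0,0,0,0.5, 0,0,0,0,1, 0,0,0,0,1, 0,0,0.3,0,1, 0,0,0.9,0,1, 0,0,0.9,0,1, 0.1,0.3,0,0,1]'; python3 -m pendant '[0.2,0.7,0,0,1, 0.2,0.9,0,0,1, 0.2,0.9,0,0,1, 0.2,0.8,0,0,1, 0.1,0.43,0,0,1, 0,0,-0.2,0,1, 0,0,-0.4,0,1, 0,0,0,0,1]'
python3 - <<'E'
from h import *
c=cam('wrist'); cv2.imwrite('pics/w5.png',c['img']); c=cam('top'); cv2.imwrite('pics/t5.png',c['img'])
E
```

```text
time: 19.5
ee_pos: [0.5123, -0.2302, 0.2274]
eef_rot: [179.6, 0.2, 92.0]
contact_force: [0.0, 0.4, -0.4]
finger_gap: 0.0853
gripper_force: 0.0
time: 20.5
ee_pos: [0.5529, -0.0426, 0.1902]
eef_rot: [-179.8, -0.0, 92.1]
contact_force: [0.6, 0.5, 0.7]
finger_gap: 0.0853
gripper_force: 0.0
```

View pics/w5.png

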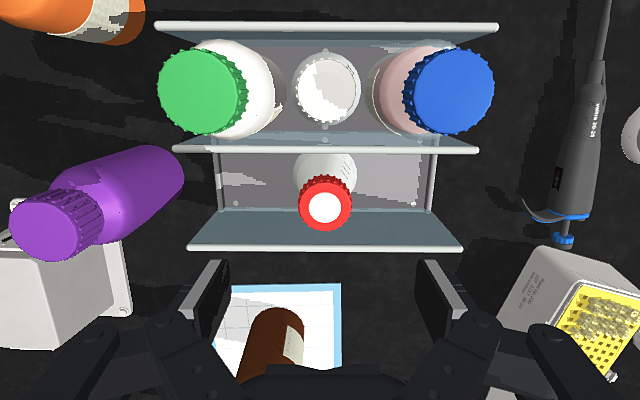

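The red flask stands alone in its lane at (325,206), centred between the open fingers. The black bottle stands on the pad at (272,345). I'll descend.

```bash
python3 -m pendant '[0,0,-0.5,0,1, 0,0,-0.6,0,1, 0,0,-0.5,0,1, 0,0,-0.4,0,1, 0,0,-0.2,0,1, 0,0,0,0,1, 0,0,0,0,1, 0,0,0,0,1]' 50
python3 -m pendant '[0,0,0,0,0, 0,0,0,0,0, 0,0,0,0,0, 0,0,0,0,0, 0,0,0,0,0, 0,0,0,0,0, 0,0,0.05,0,0, 0,0,0.1,0,0]' 60
```

```text
time: 21.6
ee_pos: [0.5555, -0.0422, 0.0833]
eef_rot: [179.9, 0.0, 92.1]
contact_force: [-0.1, -0.4, -0.1]
finger_gap: 0.0856
gripper_force: 0.0
time: 22.6
ee_pos: [0.5543, -0.0421, 0.0895]
eef_rot: [-179.9, -0.0, 92.1]
contact_force: [-0.2, -0.2, -1.8]
finger_gap: 0.0399
gripper_force: 60.5
```

```bash
python3 -m pendant '[0,0,0.3,0,0, 0,0,0.6,0,0, 0,0,0.8,0,0, 0,0,0.8,0,0, 0,0,0.7,0,0, 0,0,0.5,0,0, 0,0,0,0,0, 0,0.3,0,0,0]'; python3 -m pendant '[-0.1,0.7,0,0,0, -0.1,0.9,0,0,0, -0.1,0.9,0,0,0, -0.1,0.9,0,0,0, -0.1,0.9,0,0,0, -0.1,0.7,0,0,0, -0.1,0.3,0,0,0, 0,0,0,0,0]'
python3 -m pendant '[0,0,0,0,0, 0,0,0,0,0, 0,0,0,0,0, 0,0,0,0,0, 0,0,0,0,0, 0,0,0,0,0, 0,0,0,0,0, 0,0,0,0,0]'
python3 - <<'E'
from h import *
c=cam('wrist'); cv2.imwrite('pics/w6.png',c['img']);  np.savez('wrist6.npz',**c)
P=(.5006,.3658,.067); print(proj(c,P), c['eye'])
E
```

```text
time: 23.6
ee_pos: [0.5543, -0.0272, 0.274]
eef_rot: [-180.0, -0.0, 92.0]
contact_force: [-1.1, -0.0, -2.5]
finger_gap: 0.0402
gripper_force: 60.7
time: 24.6
ee_pos: [0.5186, 0.2385, 0.2737]
eef_rot: [-179.9, 0.1, 92.2]
contact_force: [0.3, 0.3, -1.2]
finger_gap: 0.0399
gripper_force: 60.7
time: 25.6
ee_pos: [0.5197, 0.2379, 0.2748]
eef_rot: [-180.0, 0.0, 92.1]
contact_force: [0.6, 0.8, -2.3]
finger_gap: 0.0399
gripper_force: 60.7
(np.float64(307.19607320271587), np.float64(38.89668764015829)) [0.51730829 0.32150327 0.41768038]
```

View pics/w6.png

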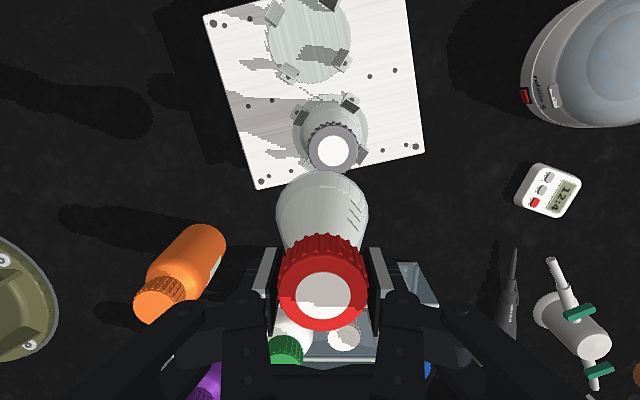

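The free clamp's disc is at ≈(310,40), with four leaves round it. The grey flask's cap is at (333,150), and the held flask hangs straight at (322,200). I'll move 5 cm further on so the clamp is fully in view.

```bash
python3 -m pendant '[0,0.3,0.1,0,0, -0.1,0.5,0.1,0,0, -0.1,0.3,0,0,0, 0,0,0,0,0, 0,0,0,0,0, 0,0,0,0,0, 0,0,0,0,0, 0,0,0,0,0]'
python3 - <<'E'
from h import *
c=cam('wrist'); np.savez('wrist7.npz',**c)
P=(.5006,.3658,.067); u,v=proj(c,P); print(u,v, c['eye'])
h=cv2.cvtColor(c['img'],cv2.COLOR_BGR2HSV)
k=big(cv2.inRange(h,(0,0,110),(180,60,255)),(120,0,520,200)); q=cv2.approxPolyDP(cv2.convexHull(k),6,True)[:,0]
print(q.tolist(),[onz(c,*x,.064)[:2].round(4).tolist() for x in q])
u,v=int(u),int(v); x0=u-110;y0=max(0,v-85)
o=cv2.resize(c['img'][y0:y0+165,x0:x0+220],None,fx=3.6,fy=3.6,interpolation=cv2.INTER_CUBIC);print(x0,y0);cv2.imwrite('pics/w7.png',o)
E
```

```text
time: 26.65
ee_pos: [0.5099, 0.2925, 0.2848]
eef_rot: [180.0, 0.0, 92.1]
contact_force: [0.2, -0.1, -1.3]
finger_gap: 0.0405
gripper_force: 60.7
315.71126358604533 97.04380103282539 [0.50749613 0.3761058  0.42771945]
[[400, 31], [423, 196], [257, 199], [219, 77]] [[0.5839, 0.4327], [0.631, 0.2581], [0.4341, 0.2472], [0.3979, 0.3823]]
205 12
```

View pics/w7.png

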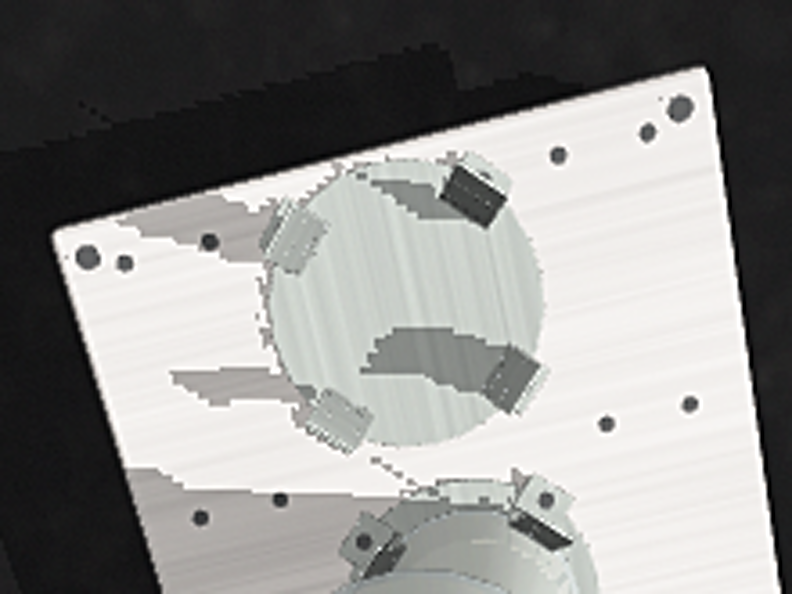

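```bash
python3 - <<'E'
from h import *
c=dict(np.load('wrist7.npz'));c['fov_y']=float(c['fov_y'])
print('disc',onz(c,317.8,95.9,.067))
c=dict(np.load('wrist6.npz'));c['fov_y']=float(c['fov_y']);print('cap6',onz(c,323,295.5,.2975), 'tcp .5197 .2379')
print('foot6 far edge',onz(c,322,172,.2045-.0))
E
```

```text
disc [0.50278973 0.3670445  0.067     ]
cap6 [0.52067034 0.23519611 0.2975    ] tcp .5197 .2379
foot6 far edge [0.51893999 0.26696177 0.2045    ]
```

```bash
python3 -m pendant '[-0.06,0.3,0,0,0, -0.1,0.5,0,0,0, 0,0.5,0,0,0, 0,0.2,0,0,0, 0,0,-0.4,0,0, 0,0,-0.6,0,0, 0,0,-0.5,0,0, 0,0,-0.3,0,0]' 80; python3 -m pendant '[0,0,-0.1,0,0, 0,0,0,0,0, 0,0,0,0,0, 0,0,0,0,0, 0,0,0,0,0, 0,0,0,0,0, 0,0,0,0,0, 0,0,0,0,0]'
python3 - <<'E'
from h import *
c=cam('wrist'); d=cam('side'); o=np.zeros((600,800,3),np.uint8)
o[:300,:480]=cv2.resize(c['img'],(480,300)); o[300:,:]=cv2.resize(d['img'][190:340,170:370],(800,600))[:300]; 
o=np.hstack([cv2.resize(c['img'],(400,250)).copy(),np.zeros((250,400,3),np.uint8)]); o=np.vstack([o,cv2.resize(d['img'][200:288,130:330],(800,350))]); o[:250,400:]=cv2.resize(c['img'][0:220,144:496],(400,250)); cv2.imwrite('pics/w8.png',o)
E
```

```text
time: 27.7
ee_pos: [0.5011, 0.3675, 0.1934]
eef_rot: [-179.9, 0.1, 92.1]
contact_force: [0.5, 0.3, -1.4]
finger_gap: 0.0394
gripper_force: 82.0
time: 28.7
ee_pos: [0.5017, 0.3679, 0.1898]
eef_rot: [-180.0, 0.0, 92.1]
contact_force: [0.2, 0.5, -1.6]
finger_gap: 0.0398
gripper_force: 82.0
```

View pics/w8.png

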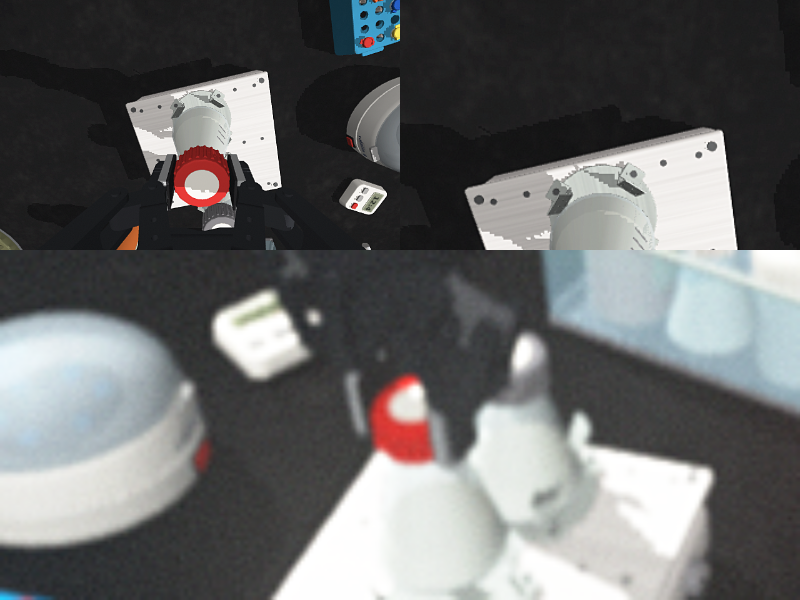

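The flask is upright in the grip and its foot is centred over the clamp leaves (wrist crop (605,200)). I'll lower it into the mouth while watching the side force.

```bash
python3 -m pendant '[0,0,-0.1,0,0, 0,0,-0.1,0,0, 0,0,-0.1,0,0, 0,0,-0.1,0,0, 0,0,-0.1,0,0, 0,0,-0.04,0,0, 0,0,0,0,0, 0,0,0,0,0]'
```

```text
time: 29.8
ee_pos: [0.5019, 0.368, 0.163]
eef_rot: [180.0, -0.0, 92.1]
contact_force: [-0.3, -0.5, -2.3]
finger_gap: 0.0396
gripper_force: 82.0
```

```bash
python3 -m pendant '[0,0,-0.06,0,0, 0,0,-0.05,0,0, 0,0,-0.05,0,0, 0,0,-0.05,0,0, 0,0,-0.05,0,0, 0,0,-0.04,0,0, 0,0,0,0,0, 0,0,0,0,0]'
```

```text
time: 30.8
ee_pos: [0.5016, 0.3676, 0.1469]
eef_rot: [-180.0, 0.0, 92.1]
contact_force: [1.6, 0.6, -6.0]
finger_gap: 0.0396
gripper_force: 81.9
```

```bash
python3 -m pendant '[0,0,-0.02,0,0, 0,0,-0.02,0,0, 0,0,-0.02,0,0, 0,0,0,0,0, 0,0,0,0,0, 0,0,0,0,0, 0,0,0,0,0, 0,0,0,0,0]'
```

```text
time: 31.8
ee_pos: [0.502, 0.3679, 0.1449]
eef_rot: [180.0, -0.0, 92.1]
contact_force: [2.2, 0.8, 0.4]
finger_gap: 0.0397
gripper_force: 82.4
```

```bash
python3 -m pendant '[0,0,-0.02,0,0, 0,0,-0.02,0,0, 0,0,0,0,0, 0,0,0,0,0, 0,0,0,0,0, 0,0,0,0,0, 0,0,0,0,0, 0,0,0,0,0]'
```

```text
time: 32.8
ee_pos: [0.5017, 0.368, 0.1439]
eef_rot: [180.0, -0.0, 92.1]
contact_force: [-0.8, -1.3, 8.2]
finger_gap: 0.0396
gripper_force: 83.5
```

```bash
python3 -m pendant '[0,0,-0.03,0,0, 0,0,0,0,0, 0,0,0,0,0, 0,0,0,0,0, 0,0,0,0,0, 0,0,0,0,0.2, 0,0,0,0,0.5, 0,0,0,0,1]'; python3 -m pendant '[0,0,0,0,1, 0,0,0.2,0,1, 0,0,0.5,0,1, 0,0,0.7,0,1, 0,0,0.7,0,1, 0,0,0.2,0,1, 0,-0.3,0,0,1, 0,-0.6,0,0,1]' 50
python3 - <<'E'
from h import *
d=cam('side'); c=cam('top')
o=np.vstack([cv2.resize(d['img'][180:340,170:490],(800,400)),np.zeros((200,800,3),np.uint8)]); o[400:,:320]=cv2.resize(c['img'][150:300,160:400],(320,200)); cv2.imwrite('pics/s9.png',o)
E
```

```text
time: 33.8
ee_pos: [0.501, 0.3677, 0.1407]
eef_rot: [-179.9, 0.0, 92.1]
contact_force: [0.1, 0.1, -1.1]
finger_gap: 0.0594
gripper_force: 0.0
time: 34.8
ee_pos: [0.501, 0.3219, 0.2545]
eef_rot: [-179.9, 0.1, 92.2]
contact_force: [-0.6, -0.9, -0.5]
finger_gap: 0.0858
gripper_force: 0.0
```

View pics/s9.png

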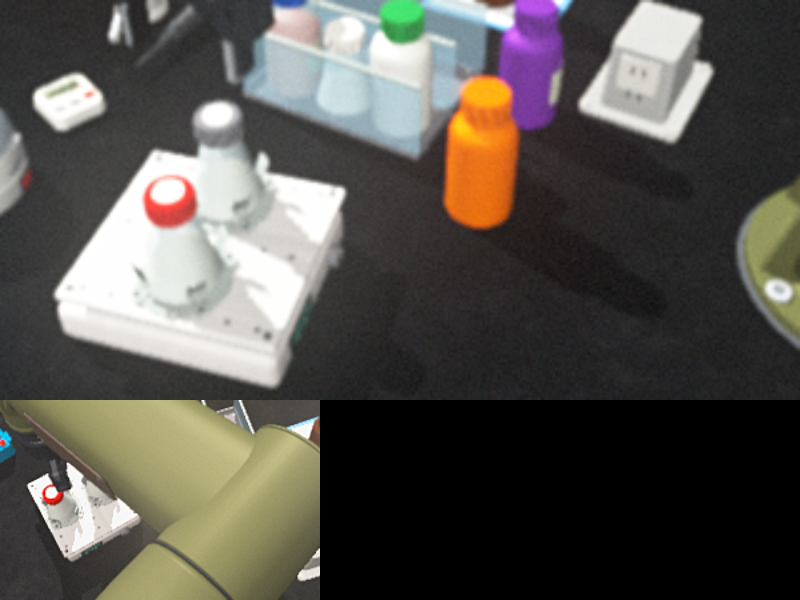

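The side view shows the red-capped flask at (172,240) standing in the clamp like its grey neighbour. Next I'll return black from pad spot A.

```bash
python3 -m pendant '[0,-0.8,0,0,1, 0,-1,0,0,1, 0,-1,0,0,1, 0,-1,0,0,1, 0,-1,0,0,1, 0,-1,0,0,1, 0,-1,0,0,1, 0.08,-1,0,0,1]'; python3 -m pendant '[0,-1,0,0,1, 0,-0.9,0,0,1, 0,-0.8,0,0,1, 0,-0.5,0,0,1, 0,-0.34,0,0,1, 0,0,-0.3,0,1, 0,0,-0.6,0,1, 0,0,-0.4,0,1]';  python3 -m pendant '[0,0,0,0,1, 0,0,0,0,1, 0,0,0,0,1, 0,0,0,0,1, 0,0,0,0,1, 0,0,0,0,1, 0,0,0,0,1, 0,0,0,0,1]'
```

```text
time: 35.9
ee_pos: [0.5045, -0.0688, 0.2551]
eef_rot: [-179.9, -0.0, 92.1]
contact_force: [0.4, -0.8, -0.0]
finger_gap: 0.0852
gripper_force: 0.0
time: 36.9
ee_pos: [0.5047, -0.2424, 0.1887]
eef_rot: [-179.9, -0.1, 92.2]
contact_force: [-1.3, -0.1, 0.2]
finger_gap: 0.0852
gripper_force: 0.0
time: 37.9
ee_pos: [0.5057, -0.2441, 0.1913]
eef_rot: [-180.0, -0.0, 92.1]
contact_force: [-0.1, -0.5, -1.0]
finger_gap: 0.0851
gripper_force: 0.0
```

```bash
python3 -m pendant '[-0.02,0,-0.4,0,1, 0,0,-0.5,0,1, 0,0,-0.35,0,1, 0,0,-0.15,0,1, 0,0,-0.07,0,1, 0,0,0,0,1, 0,0,0,0,1, 0,0,0,0,1]'; python3 -m pendant '[0,0,0,0,0.5, 0,0,0,0,0, 0,0,0,0,0, 0,0,0,0,0, 0,0,0,0,0, 0,0,0,0,0, 0,0,0,0,0, 0,0,0,0,0]' 50
```

```text
time: 38.9
ee_pos: [0.505, -0.2443, 0.1183]
eef_rot: [180.0, 0.0, 92.1]
contact_force: [-0.5, -0.4, 0.4]
finger_gap: 0.0856
gripper_force: 0.0
time: 39.9
ee_pos: [0.5048, -0.2442, 0.1181]
eef_rot: [180.0, 0.0, 92.1]
contact_force: [-2.3, 0.4, 6.3]
finger_gap: 0.0446
gripper_force: 50.9
```

```bash
python3 -m pendant '[0,0,0.2,0,0, 0,0,0.6,0,0, 0,0,0.8,0,0, 0,0,0.7,0,0, 0,0,0.3,0,0, -0.1,0.4,0,0,0, -0.1,0.8,0,0,0, -0.1,0.8,0,0,0]'; python3 -m pendant '[-0.1,0.8,0,0,0, 0,0.7,0,0,0, 0,0.4,0,0,0, 0,0.1,0,0,0, 0,0,0,0,0, 0,0,0,0,0, 0,0,0,0,0, 0,0,0,0,0]'
```

```text
time: 40.9
ee_pos: [0.4879, -0.142, 0.2458]
eef_rot: [-179.8, -0.1, 92.1]
contact_force: [0.6, -0.2, -2.2]
finger_gap: 0.0443
gripper_force: 51.8
time: 41.9
ee_pos: [0.4848, -0.0446, 0.2478]
eef_rot: [-180.0, 0.0, 92.0]
contact_force: [0.0, 0.1, -1.5]
finger_gap: 0.0447
gripper_force: 51.8
```

```bash
python3 -m pendant '[0,0.01,-0.3,0,0, 0,0,-0.5,0,0, 0,0,-0.5,0,0, 0,0,-0.4,0,0, 0,0,-0.3,0,0, 0,0,-0.2,0,0, 0,0,-0.14,0,0, 0,0,-0.1,0,0]'; python3 -m pendant '[0,0,-0.04,0,0, 0,0,-0.02,0,0, 0,0,0,0,0, 0,0,0,0,0, 0,0,0,0,0, 0,0,0,0,0, 0,0,0,0,0, 0,0,0,0,0]'
```

```text
time: 42.9
ee_pos: [0.485, -0.0437, 0.1257]
eef_rot: [180.0, 0.0, 92.1]
contact_force: [-0.3, -0.8, -2.0]
finger_gap: 0.0445
gripper_force: 51.9
time: 43.9
ee_pos: [0.4847, -0.0436, 0.1228]
eef_rot: [180.0, 0.0, 92.1]
contact_force: [-0.6, -0.1, -2.0]
finger_gap: 0.0447
gripper_force: 51.9
```

```bash
python3 -m pendant '[0,0,-0.01,0,0, 0,0,-0.01,0,0, 0,0,-0.01,0,0, 0,0,-0.01,0,0, 0,0,-0.01,0,0, 0,0,0,0,0, 0,0,0,0,0, 0,0,0,0,0]'
```

```text
time: 44.9
ee_pos: [0.4848, -0.0437, 0.1211]
eef_rot: [180.0, 0.0, 92.1]
contact_force: [-3.5, 1.3, 7.4]
finger_gap: 0.0448
gripper_force: 52.8
```

```bash
python3 -m pendant '[0,0,0,0,0.2, 0,0,0,0,0.5, 0,0,0,0,1, 0,0,0,0,1, 0,0,0.3,0,1, 0,0,0.8,0,1, 0,0,0.9,0,1, 0,-0.3,0,0,1]'; python3 -m pendant '[0.04,-0.8,0,0,1, 0.1,-1,0,0,1, 0.1,-1,0,0,1, 0,-1,0,0,1, 0,-1,0,0,1, 0,-0.8,0,0,1, 0,-0.5,0,0,1, 0,-0.16,0,0,1]';  python3 -m pendant '[0,0,-0.3,0,1, 0,0,-0.5,0,1, 0,0,-0.3,0,1, 0,0,0,0,1, 0,0,0,0,1, 0,0,0,0,1, 0,0,0,0,1, 0,0,0,0,1]'
python3 - <<'E'
from h import *
c=cam('side'); cv2.imwrite('pics/s10.png',cv2.resize(c['img'][100:300,180:500],(800,500)))
E
```

```text
time: 45.9
ee_pos: [0.4876, -0.0587, 0.2249]
eef_rot: [179.6, 0.1, 92.2]
contact_force: [0.8, -0.5, -0.2]
finger_gap: 0.0855
gripper_force: 0.0
time: 46.9
ee_pos: [0.496, -0.3731, 0.2195]
eef_rot: [-180.0, -0.0, 92.0]
contact_force: [0.6, 0.1, -0.3]
finger_gap: 0.0857
gripper_force: 0.0
time: 47.9
ee_pos: [0.4969, -0.3718, 0.1657]
eef_rot: [180.0, 0.0, 92.1]
contact_force: [-0.3, -0.5, -0.3]
finger_gap: 0.0857
gripper_force: 0.0
```

View pics/s10.png

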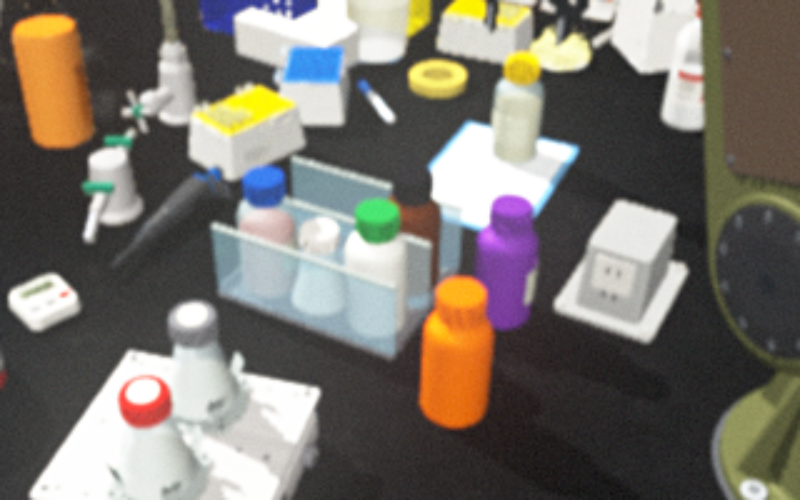

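Black is back in its place at (415,200), and yellow still waits at (518,105). Grip yellow.

```bash
python3 -m pendant '[0,0,-0.4,0,1, 0,0,-0.35,0,1, 0,0,-0.16,0,1, 0,0,-0.06,0,1, 0,0,0,0,1, 0,0,0,0,1, 0,0,0,0,1, 0,0,0,0,1]'; python3 -m pendant '[0,0,0,0,0.5, 0,0,0,0,0, 0,0,0,0,0, 0,0,0,0,0, 0,0,0,0,0, 0,0,0,0,0, 0,0,0,0,0, 0,0,0,0,0]' 50
```

```text
time: 48.95
ee_pos: [0.4969, -0.3717, 0.1171]
eef_rot: [180.0, 0.0, 92.1]
contact_force: [-0.2, 0.6, 0.9]
finger_gap: 0.0856
gripper_force: 0.0
time: 49.95
ee_pos: [0.497, -0.3718, 0.117]
eef_rot: [180.0, 0.0, 92.1]
contact_force: [0.8, 0.5, 5.3]
finger_gap: 0.0451
gripper_force: 51.6
```

```bash
python3 -m pendant '[0,0,0.2,0,0, 0,0,0.6,0,0, 0,0,0.8,0,0, 0,0,0.7,0,0, 0,0,0.3,0,0, 0.3,0.3,0,0,0, 0.5,0.6,0,0,0, 0.6,0.8,0,0,0]'; python3 -m pendant '[0.6,0.8,0,0,0, 0.41,0.8,0,0,0, 0.1,0.8,0,0,0, 0,0.8,0,0,0, 0,0.8,0,0,0, 0,0.6,0,0,0, 0,0.3,0,0,0, 0,0.04,0,0,0]'; python3 -m pendant '[0,0,0,0,0, 0,0,0,0,0, 0,0,0,0,0, 0,0,0,0,0, 0,0,0,0,0, 0,0,0,0,0, 0,0,0,0,0, 0,0,0,0,0]'
```

```text
time: 50.95
ee_pos: [0.5667, -0.2852, 0.2445]
eef_rot: [-179.8, -0.1, 92.0]
contact_force: [0.9, -0.0, -4.2]
finger_gap: 0.0445
gripper_force: 52.0
time: 51.95
ee_pos: [0.6218, -0.0387, 0.2456]
eef_rot: [-179.9, 0.0, 92.2]
contact_force: [0.3, -1.1, -2.8]
finger_gap: 0.0445
gripper_force: 52.1
time: 52.95
ee_pos: [0.6222, -0.0396, 0.2468]
eef_rot: [180.0, -0.0, 92.1]
contact_force: [-0.5, 0.6, -3.8]
finger_gap: 0.0449
gripper_force: 52.1
```

Aligned to within 0.3 mm. Lower it, with contact expected at TCP z≈0.120.

```bash
python3 -m pendant '[0,0,-0.3,0,0, 0,0,-0.5,0,0, 0,0,-0.5,0,0, 0,0,-0.4,0,0, 0,0,-0.3,0,0, 0,0,-0.2,0,0, 0,0,-0.14,0,0, 0,0,-0.1,0,0]'; python3 -m pendant '[0,0,-0.04,0,0, 0,0,-0.02,0,0, 0,0,-0.01,0,0, 0,0,0,0,0, 0,0,0,0,0, 0,0,0,0,0, 0,0,0,0,0, 0,0,0,0,0]'
```

```text
time: 53.95
ee_pos: [0.6225, -0.0397, 0.1248]
eef_rot: [180.0, 0.0, 92.1]
contact_force: [1.1, -0.5, -3.5]
finger_gap: 0.0446
gripper_force: 52.3
time: 54.95
ee_pos: [0.6222, -0.0396, 0.1213]
eef_rot: [180.0, -0.0, 92.1]
contact_force: [0.8, 0.5, -3.3]
finger_gap: 0.0448
gripper_force: 52.3
```

```bash
python3 -m pendant '[0,0,-0.01,0,0, 0,0,-0.01,0,0, 0,0,-0.01,0,0, 0,0,-0.01,0,0, 0,0,0,0,0, 0,0,0,0,0, 0,0,0,0,0, 0,0,0,0,0]'
```

```text
time: 55.95
ee_pos: [0.6224, -0.0397, 0.12]
eef_rot: [180.0, 0.0, 92.1]
contact_force: [-1.1, 0.1, 5.1]
finger_gap: 0.0444
gripper_force: 52.9
```

```bash
python3 -m pendant '[0,0,0,0,0.2, 0,0,0,0,0.5, 0,0,0,0,1, 0,0,0,0,1, 0,0,0.3,0,1, 0,0,0.8,0,1, 0,0,0.9,0,1, 0,0,0.6,0,1]'; python3 -m pendant '[0,-0.4,0.4,0,1, -0.2,-0.9,0.3,0,1, -0.2,-0.9,0.2,0,1, -0.2,-0.9,0,0,1, 0,-0.9,0,0,1, 0,-0.9,0,0,1, 0,-0.9,0,0,1, 0,-0.5,0,0,1]'
python3 - <<'E'
from h import *
d=cam('side');c=cam('top')
m=lambda i:cv2.bitwise_or(cv2.inRange(i,(0,130,70),(9,255,255)),cv2.inRange(i,(172,130,70),(180,255,255)))
s=cv2.fitEllipse(cv2.convexHull(big(m(cv2.cvtColor(d['img'],cv2.COLOR_BGR2HSV)),(200,220,280,330))))[0]
t=cv2.fitEllipse(cv2.convexHull(big(m(cv2.cvtColor(c['img'],cv2.COLOR_BGR2HSV)),(170,180,275,275))))[0]
a,p=ray(d,*s);b,q=ray(c,*t);A=np.stack([p,-q],1);k=np.linalg.lstsq(A,b-a,rcond=None)[0]
print(s,t,'red cap',a+p*k[0],b+q*k[1],'cap mid expected z',.067+.089)
o=np.vstack([cv2.resize(d['img'][120:320,170:490],(480,300)),cv2.resize(c['img'][130:280,170:410],(480,300))]);cv2.imwrite('pics/end.png',o)
E
```

```text
time: 56.95
ee_pos: [0.6231, -0.0397, 0.2529]
eef_rot: [179.8, 0.0, 92.1]
contact_force: [0.3, 0.2, 0.6]
finger_gap: 0.0854
gripper_force: 0.0
time: 57.95
ee_pos: [0.5919, -0.357, 0.2952]
eef_rot: [180.0, 0.0, 92.0]
contact_force: [-0.0, 0.7, 0.5]
finger_gap: 0.0855
gripper_force: 0.0
(237.5948028564453, 260.22711181640625) (199.1033477783203, 220.5797576904297) red cap [0.50086122 0.3667787  0.15807665] [0.49966872 0.36634744 0.15744675] cap mid expected z 0.156
```

View pics/end.png

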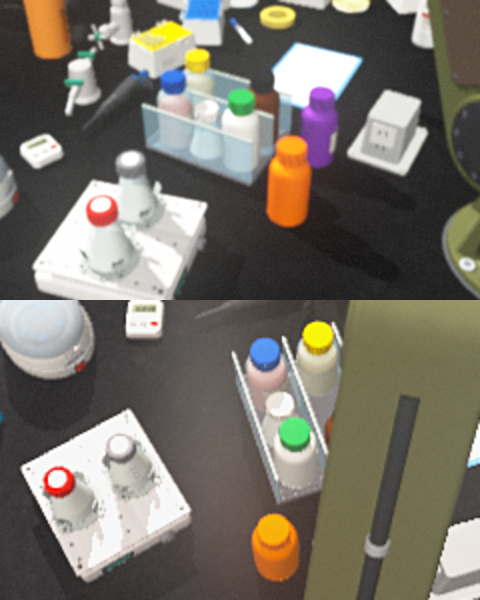

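The final views show yellow and black upright in their places. The red flask's cap triangulates to (0.500, 0.367, 0.158), which fits a flask seated on the plate. Handing in.

```bash
python3 -c "
from cell import bot; print(bot.hand_in())"
```

```text
the job is handed in; nothing more can be done
None
```

The red-capped flask is pressed into the free clamp and stands on its bottom plate, the yellow and black bottles are back upright in their places in the rack, and the job is handed in at about 58 s, with no verdict shown.

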